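# Pack and lock the sample-kit drawer

## Robot

A 6-joint arm with a two-finger parallel gripper is mounted at the origin on the work surface. World frame = base frame: x ahead of the robot, y to its left, z up, the work surface at z = 0. Lengths are in m, angles in rad, forces in N, time in s.
With the tool pointing down it reaches from about 0.3 to 0.85 m from the base axis. Payload 4.2 kg.
Tool frame: the origin (TCP) lies midway between the tips of the shut fingers; the grasp point (between the pads) lies manip.pinch_z behind it (manip.pinch_z is the distance from the TCP to the grasp point, in m); z points along the fingers, y is the line along which they close (so a half turn about z gives the same grasp; the last joint's range is limited). The gripper opens to 91 mm and grips with 3 to 60 N. Pads are 32 mm wide; open, the fingers measure 118 mm over their backs; the gripper's body (76 mm by 178 mm) begins 60 mm behind the grasp point.
Start: joints at [-1.147, 0.32, 1.565, -0, 1.257, -0.02], TCP at [0.247, -0.519, 0.214] pointing down, gripper open.
Joint ranges: [-3.11, 3.11], [-0.84, 2.01], [0.21, 2.61], [-1.34, 4.49], [0.05, 2.63], [-2.56, 2.56]. Speed limits (rad/s): [2.57, 2.57, 3.14, 3.14, 3.14, 3.14].

## Interface

Orientations are given as a unit quaternion [x, y, z, w].
In Python, from bench import manip, snapshot, camera_params, sign_off, finder gives the robot as it stands.
- The arm moves only by the tool drive_tool, never from a script. Its argument "motion" is a list of rows, each a list of 3 entries, a list of its own where there are three numbers: the turn, a rotation vector about the tool's x, y, z in degrees, then the shift along the tool's x, y, z in mm, then the finger opening in mm, from 0 to 91.2. In form: [[[rx, ry, rz], [tx, ty, tz], grip], ...]. A call has 1 to 8 rows; each row is the pose to reach, as a shift and turn from the pose commanded when the call began, along the tool's axes at that moment; what a row does not reach only later rows make up. A row lasts 1/10 s, in which the tool goes at most 50 mm and 8.59 degrees, less where a joint would pass 70% of its speed; a pose out of reach is approached as far as the arm can. A call with a gripper value outside its range is refused whole. The fingers move at their own pace and stop on an object; the grip force is fixed at half the most. Time passes only in rows, so rows that repeat a pose let the fingers close. It gives the time, the measured TCP pose, the force, the opening and the grip force at its end, in the units of the state.
- manip.state(): the state, without advancing time (a new reading comes with each control period).
- snapshot(name): name is "scene" or "top" or "wrist"; returns the picture (400x640x3 uint8, red, green, blue); there is no depth.
- camera_params(name): a dict with "intrinsics" (3x3 intrinsics, pixels), "rvec" (rotation vector, rad) and "tvec" (3), from world to camera coordinates, as OpenCV has them. Camera axes: x right, y down, z forward; pixel columns grow to the right and rows downward; lengths in m; the calibration is good to about 2 mm. The wrist camera is an equidistant fisheye: a pixel r from the principal point sees the ray r / f radians off the axis. A picture is of the moment at which its call begins: read the wrist's pose just before it. camera_params takes no time and is no camera call; for the wrist camera it gives the pose at the moment of the call.
- sign_off(): hands the job in; it is judged then, once.
Trained networks look in the newest picture that a camera, given by its name, has taken for a name from the list of things; names that differ only in an ending like _2 or _b are one class to them, and where a whole thing is asked for, a point or a joint stands for the part that bears it (a point fixed in the world has none). Each returns a list of dicts, best first, with "p" (0 to 1); they miss things now and then, are a little off and sometimes report something else, mostly with a low value. They report only what shows in the picture. A call takes as long as a camera call. They do not tell look-alikes from the thing itself.
- finder.recognise(camera, label): "location" ([x, y, z] in m, in world coordinates, good to about 4 mm: the middle of the surface that is visible of it).
The state is a dict: "time_s": time; "joint_pos": joint angles; "dq": joint speeds; "joint_efforts": joint torques, N m; "tool_pos": TCP position; "tcp_rot": TCP orientation; "contact_force": force on the tool from outside, world axes, zero at the start; "ft_torque": the same for the moment, N m; "opening": finger opening in m; "grip_force": force on a finger pad.
Only numpy, scipy, OpenCV 4.12 (cv2) and the standard library are available. Lean on these libraries where they do the work, as an engineer would, in place of code of your own. Each camera call takes 0.05 s, during which the arm holds its last target. There are 200 camera calls.

## Task

Pack away the sample kit: take the tall bottle out of the open drawer, where it is too tall to go in, and stand it on the white tray, and stand every small black-capped jar from the table upright in the drawer. Then push the drawer fully home past its catch, and last put the steel locking pin from its wooden block down through the holes of both lugs at the cabinet's side until its head sits on the lug. Leave everything else on the table where it is.

Things in the scene. Friction and masses are not known exactly. Their poses are not given: they have to be found in the camera images.
- cabinet: fixed grey cabinet, 210 deep (x) x 256 wide (y) x 90 mm high. Origin: centre of underside, on the table; the drawer opens towards its -x, z up. Carcass front at x = -105 mm. Opening under the top plate: up to 78 mm above the table. On its -y side a fixed steel lug, 6 mm thick, top 64 mm above the table, with an 11 mm vertical hole at x = -87, y = -158 mm
- drawer (a joint): how far the drawer is open, m: 0 = fully home, at most 0.155. About 1 N friction. A sprung ball catch meets the drawer at about 0.010 and takes about 10 N of push to pass its crest at about 0.004, then draws the drawer to 0 and holds it; short of the crest it stops the drawer or pushes it back to about 0.010
- drawer_floor (a point): centre of the drawer's inner floor, 17 mm above the table, moving with the drawer; axes as the cabinet's. Floor 180 (x) by 220 mm (y), undivided; side and back walls 5 mm thick, top 57 mm above the table. Front panel's inner side at x = -95, wall in front of the floor to -90 mm. Open by q, the floor from x = -90 mm to x = -95 mm + q is clear of the carcass, open from above
- drawer_face (a point): centre of the outer (pushing) face of the drawer's flat front panel, 49 mm above the table; axes as the cabinet's. The panel is 14 mm thick, 256 mm wide, from 12 to 86 mm above the table; its recessed pull is almost flush
- lug_hole (a point): centre of the 11 mm vertical hole in the drawer's steel lug (36 x 36 x 6 mm), at its top surface, 72 mm above the table; moves with the drawer, on the -y side, 30 mm out from the cabinet's side wall. With the drawer home it lies over the cabinet's lug, holes in line, space below free
- pin: steel locking pin standing upright in a wooden block: shaft 8 mm diameter, 40 mm long, tapered to 4 mm over the last 5 mm; above it a round head of 20 mm diameter, 36 mm tall. Origin: centre of the shaft's tip; z up along the pin. Mass 70 g
- pin_shoulder (a point): centre of the underside of the pin's head, 40 mm above the tip
- pin_block: fixed wooden block 50 x 50 x 50 mm with a hole in its top in which the pin stands, the pin's head resting on the block. Origin: centre of its underside
- tray: fixed flat white plastic tray, a rimless plate 110 x 110 x 6 mm. Origin: centre of its underside, on the table; its top is 6 mm above the table
- bottle: tall amber glass bottle: body 32 mm diameter and 66 mm tall, then a neck and a black cap of 21 mm diameter up to 92 mm. Stands in the drawer at the start. Origin: centre of its underside, z up. About 90 g
- jar0: small white sample jar with black cap, a squat cylinder of 38 mm diameter and 36 mm tall, about 70 g, bottom-heavy, standing on the table. Origin: centre of its underside, z up. There are three or four jars; absent ones read None from the start
- jar1: small white sample jar with black cap, a squat cylinder of 38 mm diameter and 36 mm tall, about 70 g, bottom-heavy, standing on the table. Origin: centre of its underside, z up. There are three or four jars; absent ones read None from the start
- jar2: small white sample jar with black cap, a squat cylinder of 38 mm diameter and 36 mm tall, about 70 g, bottom-heavy, standing on the table. Origin: centre of its underside, z up. There are three or four jars; absent ones read None from the start
- jar3: small white sample jar with black cap, a squat cylinder of 38 mm diameter and 36 mm tall, about 70 g, bottom-heavy, standing on the table. Origin: centre of its underside, z up. There are three or four jars; absent ones read None from the start
- jar4: small white sample jar with black cap, a squat cylinder of 38 mm diameter and 36 mm tall, about 70 g, bottom-heavy, standing on the table. Origin: centre of its underside, z up. There are three or four jars; absent ones read None from the start
- tin: bystander: low round metal tin of 46 mm diameter, 22 mm high, standing among the jars. Origin: centre of its underside
- mouse: bystander: white computer mouse, 95 (x) x 56 (y) x 26 mm. Origin: centre of its underside, z up
- pencil_box: bystander: flat metal pencil box, 120 x 50 x 22 mm. Origin: centre of its underside
- round_tin: bystander: round metal tin of 76 mm diameter, 36 mm high. Origin: centre of its underside
- brush: bystander: brush 160 mm long lying on the table
Not all that is in view belongs to the job. What is shaped like the jar3 but orange is not meant.

How it is judged:
On the way, in this order (a step that is already met when the one before it is completed fails the run):
1. the bottle stands released on the tray and every jar stands released in the drawer (x of bottle in the frame of tray between -0.052 and 0.052 m and y of bottle in the frame of tray between -0.052 and 0.052 m and z of bottle in the frame of tray between -0.012 and 0.012 m and angle between bottle's own z axis and vertical below 0.15 rad and x of jar0 in the frame of drawer_floor between -0.09 and 0.09 m and y of jar0 in the frame of drawer_floor between -0.11 and 0.11 m and z of jar0 in the frame of drawer_floor between -0.008 and 0.008 m and angle between each of jar0, jar1, jar2, jar3, jar4's own z axis and vertical below 0.2 rad and x of jar1 in the frame of drawer_floor between -0.09 and 0.09 m and y of jar1 in the frame of drawer_floor between -0.11 and 0.11 m and z of jar1 in the frame of drawer_floor between -0.008 and 0.008 m and x of jar2 in the frame of drawer_floor between -0.09 and 0.09 m and y of jar2 in the frame of drawer_floor between -0.11 and 0.11 m and z of jar2 in the frame of drawer_floor between -0.008 and 0.008 m and x of jar3 in the frame of drawer_floor between -0.09 and 0.09 m and y of jar3 in the frame of drawer_floor between -0.11 and 0.11 m and z of jar3 in the frame of drawer_floor between -0.008 and 0.008 m and x of jar4 in the frame of drawer_floor between -0.09 and 0.09 m and y of jar4 in the frame of drawer_floor between -0.11 and 0.11 m and z of jar4 in the frame of drawer_floor between -0.008 and 0.008 m and contact force between each of jar0, jar1, jar2, jar3, jar4, bottle and the fingers below 0.2 N), for 0.2 s.
2. the drawer is home past its catch (open less than 2.5 mm) with the jars in it (value of joint drawer below 0.0025 m and x of jar0 in the frame of drawer_floor between -0.09 and 0.09 m and y of jar0 in the frame of drawer_floor between -0.11 and 0.11 m and z of jar0 in the frame of drawer_floor between -0.008 and 0.008 m and angle between each of jar0, jar1, jar2, jar3, jar4's own z axis and vertical below 0.2 rad and x of jar1 in the frame of drawer_floor between -0.09 and 0.09 m and y of jar1 in the frame of drawer_floor between -0.11 and 0.11 m and z of jar1 in the frame of drawer_floor between -0.008 and 0.008 m and x of jar2 in the frame of drawer_floor between -0.09 and 0.09 m and y of jar2 in the frame of drawer_floor between -0.11 and 0.11 m and z of jar2 in the frame of drawer_floor between -0.008 and 0.008 m and x of jar3 in the frame of drawer_floor between -0.09 and 0.09 m and y of jar3 in the frame of drawer_floor between -0.11 and 0.11 m and z of jar3 in the frame of drawer_floor between -0.008 and 0.008 m and x of jar4 in the frame of drawer_floor between -0.09 and 0.09 m and y of jar4 in the frame of drawer_floor between -0.11 and 0.11 m and z of jar4 in the frame of drawer_floor between -0.008 and 0.008 m), for 0.2 s.
3. the pin is through both lugs, its head on the drawer's lug (horizontal distance between pin and lug_hole below 0.005 m and z of pin_shoulder in the frame of lug_hole between -0.004 and 0.004 m and angle between pin's own z axis and vertical below 0.12 rad and value of joint drawer below 0.0025 m), for 0.2 s.
At the end, for the whole second after the job is handed in: Drawer open under 2.5 mm; every jar upright (0.2 rad) on its floor; bottle upright (0.15 rad) on the tray, its centre over it; pin upright (0.12 rad) through the lugs, within 5 mm of the hole's centre, head within 4 mm of the drawer's lug; all at rest (all of step 3 and x of jar0 in the frame of drawer_floor between -0.09 and 0.09 m and y of jar0 in the frame of drawer_floor between -0.11 and 0.11 m and z of jar0 in the frame of drawer_floor between -0.008 and 0.008 m and angle between each of jar0, jar1, jar2, jar3, jar4's own z axis and vertical below 0.2 rad and x of jar1 in the frame of drawer_floor between -0.09 and 0.09 m and y of jar1 in the frame of drawer_floor between -0.11 and 0.11 m and z of jar1 in the frame of drawer_floor between -0.008 and 0.008 m and x of jar2 in the frame of drawer_floor between -0.09 and 0.09 m and y of jar2 in the frame of drawer_floor between -0.11 and 0.11 m and z of jar2 in the frame of drawer_floor between -0.008 and 0.008 m and x of jar3 in the frame of drawer_floor between -0.09 and 0.09 m and y of jar3 in the frame of drawer_floor between -0.11 and 0.11 m and z of jar3 in the frame of drawer_floor between -0.008 and 0.008 m and x of jar4 in the frame of drawer_floor between -0.09 and 0.09 m and y of jar4 in the frame of drawer_floor between -0.11 and 0.11 m and z of jar4 in the frame of drawer_floor between -0.008 and 0.008 m and x of bottle in the frame of tray between -0.052 and 0.052 m and y of bottle in the frame of tray between -0.052 and 0.052 m and z of bottle in the frame of tray between -0.012 and 0.012 m and angle between bottle's own z axis and vertical below 0.15 rad and linear speed of each of jar0, jar1, jar2, jar3, jar4, bottle, pin below 0.03 m/s); the robot touches nothing.
It fails at once if a bystander (tin, mouse, pencil box, round tin, brush) is moved more than 3 cm (distance of any of tin, mouse, pencil_box, round_tin, brush from where it was at the start of the episode above 0.03 m).
Of jar0, jar1, jar2, jar3, jar4 only 3 to 4 are there at a start; the rules pass over those that are not, and their reading is None.
At some moment in a run one of jar0, jar1, jar2, jar3, jar4 may be knocked a few centimetres aside while the robot is not near it.
It also fails if it takes over 210 s, if anything falls off the work surface, if the arm or the gripper's body presses on something with over 40 N, if the wrist force passes 120 N, or if a joint passes its speed limit or range.

## Working session

There is one attempt and no reset: what is moved stays moved. The work goes in short steps, Python scripts to look and compute and a tool call to move; the robot and the scene stay as the last step left them, time stands still between calls to the robot, and variables do not carry over. Pictures are saved under pics/ and viewed, at most 14 in all, crops included, and the job is handed in when it is done.

Besides the shell and the picture viewer there is one more tool, called after "Call:" as a command line: name --argument value ..., lists and objects as JSON in quotes. drive_tool: Moves the arm, as the interface text tells. Its arguments: {"type":"object","properties":{"motion":{"type":"array","items":{"type":"array"}}},"required":["motion"]}

```bash
ls; mkdir -p pics
cat > h.py <<'E'
import numpy as np, cv2
from bench import manip, snapshot, camera_params, sign_off, finder
from scipy.spatial.transform import Rotation as R
def save(c,n):
    im=snapshot(c); cv2.imwrite(f'pics/{n}.png',im[:,:,::-1]); return im
def ray(c,uv,p=None):
    p=p or camera_params(c); K=np.array(p['intrinsics']); Rm=cv2.Rodrigues(np.array(p['rvec'],float))[0]; t=np.array(p['tvec'],float).ravel()
    x=(uv[0]-K[0,2])/K[0,0]; y=(uv[1]-K[1,2])/K[1,1]
    if c=='wrist':
        r=np.hypot(x,y); d=np.array([x/r*np.sin(r),y/r*np.sin(r),np.cos(r)]) if r>1e-9 else np.array([0,0,1.])
    else: d=np.array([x,y,1.])
    return -Rm.T@t, Rm.T@d
def at_z(c,uv,z,p=None):
    o,d=ray(c,uv,p); return o+d*(z-o[2])/d[2]
def proj(c,X,p=None):
    p=p or camera_params(c); K=np.array(p['intrinsics']); Rm=cv2.Rodrigues(np.array(p['rvec'],float))[0]; t=np.array(p['tvec'],float).ravel()
    q=Rm@np.asarray(X,float)+t
    if c=='wrist':
        h=np.hypot(q[0],q[1]); a=np.arctan2(h,q[2]); s=a/max(h,1e-9); return np.array([K[0,0]*q[0]*s+K[0,2],K[1,1]*q[1]*s+K[1,2]])
    return np.array([K[0,0]*q[0]/q[2]+K[0,2],K[1,1]*q[1]/q[2]+K[1,2]])
def tool(target=None,yaw_closing=None):
    """shift in tool axes (mm) from measured pose to target TCP"""
    s=manip.state(); Rt=R.from_quat(s['tcp_rot'])
    print('tcp',np.round(s['tool_pos'],4),'axes x',np.round(Rt.as_matrix()[:,0],3),'y',np.round(Rt.as_matrix()[:,1],3),'z',np.round(Rt.as_matrix()[:,2],3),'t',s['time_s'],'open',s['opening'])
    if target is not None: 
        d=Rt.inv().apply(np.array(target)-s['tool_pos'])*1000; print('shift mm',np.round(d,1)); return d
E
python3 - <<'E'
from h import *
print(manip.pinch_z); tool()
save('top','t0');save('scene','s0')
for c in('top','scene'):
  print(c, np.round(-cv2.Rodrigues(np.array(camera_params(c)['rvec']))[0].T@np.array(camera_params(c)['tvec']).ravel(),3))
  for l in ['cabinet','drawer_face','lug_hole','pin','pin_block','tray','bottle','jar0','tin','mouse','pencil_box','round_tin','brush']:
    for d in finder.recognise(c,l)[:6]:
      if d['p']>.2: print(l,round(d['p'],2),np.round(d['location'],3),np.round(proj(c,d['location'])))
E
```

```text
pics
0.0188
tcp [ 0.2467 -0.5188  0.2131] axes x [0.903 0.429 0.   ] y [ 0.429 -0.903 -0.002] z [-0.001  0.002 -1.   ] t 0.0 open 0.09157397529013382
top [0.369 0.021 1.279]
cabinet 0.73 [ 0.595 -0.067  0.088] [365. 172.]
cabinet 0.48 [ 0.484 -0.062  0.013] [360. 221.]
drawer_face 0.64 [ 0.485 -0.06   0.018] [359. 221.]
lug_hole 0.95 [ 0.491 -0.061  0.014] [359. 219.]
pin_block 0.92 [ 0.561 -0.341  0.053] [477. 190.]
pin_block 0.51 [ 0.566 -0.345  0.084] [482. 187.]
pin_block 0.23 [ 0.486 -0.056  0.014] [358. 221.]
tray 0.83 [ 0.426 -0.356  0.008] [479. 247.]
tray 0.66 [ 0.563 -0.337  0.052] [475. 190.]
bottle 0.72 [0.508 0.001 0.086] [335. 208.]
bottle 0.24 [0.52  0.44  0.025] [158. 203.]
jar0 0.77 [0.478 0.213 0.035] [248. 221.]
jar0 0.7 [0.595 0.144 0.035] [277. 174.]
jar0 0.69 [0.532 0.143 0.039] [277. 200.]
jar0 0.61 [0.565 0.307 0.035] [211. 186.]
jar0 0.58 [0.38  0.224 0.039] [242. 261.]
jar0 0.45 [0.557 0.227 0.035] [244. 189.]
tin 0.89 [0.476 0.331 0.022] [201. 221.]
tin 0.42 [0.679 0.249 0.036] [237. 141.]
tin 0.3 [ 0.565 -0.35   0.083] [484. 187.]
mouse 0.84 [0.519 0.44  0
[... 480 characters left out ...]
ck 0.67 [ 0.577 -0.332  0.044] [204. 164.]
tray 0.97 [ 0.428 -0.355  0.008] [239. 144.]
bottle 0.63 [0.522 0.004 0.072] [300. 206.]
jar0 0.82 [0.535 0.142 0.04 ] [336. 246.]
jar0 0.71 [0.482 0.217 0.038] [373. 249.]
jar0 0.67 [0.605 0.145 0.037] [319. 265.]
jar0 0.64 [0.577 0.31  0.033] [381. 300.]
jar0 0.62 [0.39  0.223 0.034] [396. 230.]
jar0 0.58 [0.566 0.232 0.033] [357. 277.]
tin 0.88 [0.478 0.328 0.024] [411. 278.]
tin 0.43 [ 0.69  -0.307  0.018] [180. 195.]
mouse 0.81 [0.53  0.442 0.032] [443. 323.]
pencil_box 0.96 [ 0.31  -0.212  0.019] [296. 143.]
round_tin 0.71 [0.69  0.256 0.037] [331. 320.]
brush 0.7 [ 0.69  -0.306  0.02 ] [180. 195.]
brush 0.21 [ 0.45  -0.058  0.028] [302. 190.]
```

View pics/t0.png

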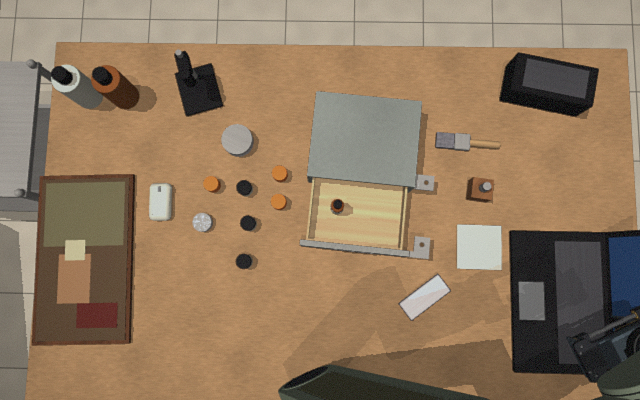

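View pics/s0.png

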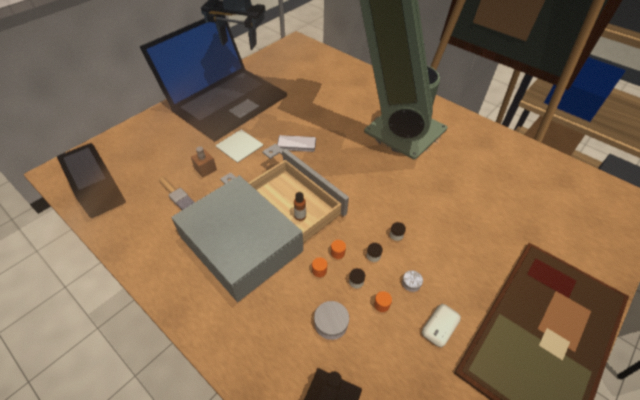

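Top view: black jars at about (245,188), (248,223) and (244,261). Orange look-alikes are at (279,173), (278,201) and (211,184). The bottle is at (337,206), the drawer lug near (422,245), the cabinet lug near (425,183), the tray at (479,247) and the pin at (485,187). I'll zoom in on the cabinet to get its pose.

Run:
```python
import cv2
im=cv2.imread('pics/t0.png')[85:265,290:510]
cv2.imwrite('pics/t0c.png',cv2.resize(im,None,fx=3.3,fy=3.3,interpolation=cv2.INTER_CUBIC))
```

```text
(no output)
```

View pics/t0c.png

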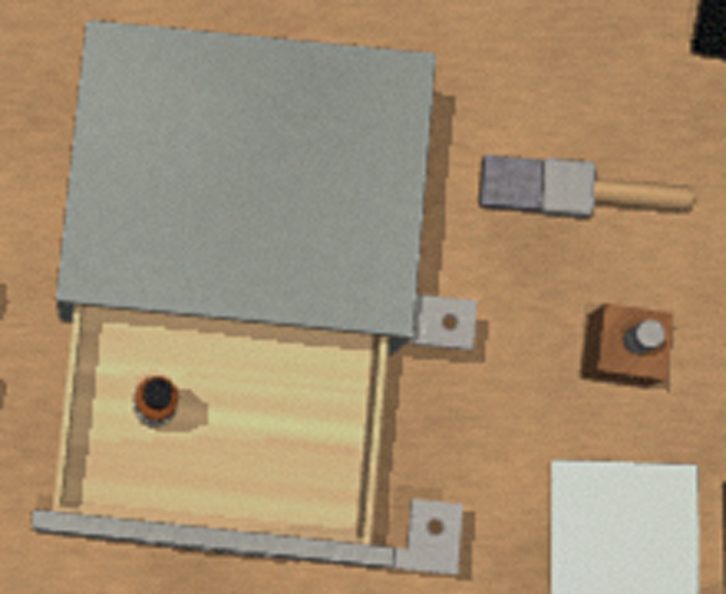

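The crop shows the cabinet's top corners at (90,22), (435,53), (412,335) and (59,300), the drawer lug hole at (435,527), the cabinet lug hole at (450,322), the pin head at (650,332) and the bottle cap at (157,393).

Run:
```python
from h import *
P=lambda u,v,z: at_z('top',((u+.5)/3.3-.5+290,(v+.5)/3.3-.5+85),z)[:2]
c=np.array([P(*a,.09) for a in [(90,22),(435,53),(412,335),(59,300)]])
print(np.round(c,4), np.linalg.norm(c-np.roll(c,-1,0),axis=1))
m=np.array([[105,128],[105,-128],[-105,-128],[-105,128]])/1000
a=c-c.mean(0); th=np.arctan2((m[:,0]*a[:,1]-m[:,1]*a[:,0]).sum(),(m*a).sum()); print('cab',c.mean(0),th,np.degrees(th))
Rz=np.array([[np.cos(th),-np.sin(th)],[np.sin(th),np.cos(th)]])
loc=lambda p:(Rz.T@(np.array(p)-c.mean(0)))
for n,p in dict(lug=P(435,527,.072),clug=P(450,322,.064),bottle=P(157,393,.109),pin=P(650,332,.086),tray1=P(552,461,.006),tray2=P(697,465,.006),face1=P(36,526,.086),face2=P(393,565,.086)).items(): print(n,np.round(p,4),'cab',np.round(loc(p),4))
print('clug pred',c.mean(0)+Rz@[-.087,-.158])
for n,uv in dict(A=(244.5,188),B=(248,223),C=(244,261)).items(): print(n,at_z('top',uv,.036))
tool()
```

```text
[[ 0.7904  0.0493]
 [ 0.7704 -0.2018]
 [ 0.5628 -0.1843]
 [ 0.5839  0.0675]] [0.251899   0.20840112 0.25264741 0.20731574]
cab [ 0.6768544  -0.06730759] -0.08314391255859992 -4.763795281812537
lug [ 0.4276 -0.2032] cab [-0.2371 -0.1561]
clug [ 0.577  -0.2164] cab [-0.0871 -0.1568]
bottle [ 0.5156 -0.0032] cab [-0.166   0.0505]
pin [ 0.5684 -0.3539] cab [-0.0842 -0.2946]
tray1 [ 0.4821 -0.3035] cab [-0.1745 -0.2516]
tray2 [ 0.4811 -0.412 ] cab [-0.1665 -0.3598]
face1 [0.4223 0.0803] cab [-0.2659  0.126 ]
face2 [ 0.3998 -0.1711] cab [-0.2675 -0.1264]
clug pred [ 0.57703333 -0.21753659]
A [0.55986536 0.22451428 0.036     ]
B [0.47343387 0.21268845 0.036     ]
C [0.38090711 0.2190298  0.036     ]
tcp [ 0.2469 -0.5193  0.214 ] axes x [0.903 0.429 0.   ] y [ 0.429 -0.903  0.   ] z [ 0. -0. -1.] t 1.4 open 0.09144820260801549
```

Call:
drive_tool --motion '[[[0,0,8],[58,-44,0],91],[[0,0,16],[116,-88,0],91],[[0,0,24],[174,-132,0],91],[[0,0,30.2],[232,-176,0],91],[[0,0,30.2],[290,-220,0],91],[[0,0,30.2],[348,-264,0],91],[[0,0,30.2],[406,-308,0],91],[[0,0,30.2],[464,-351,0],91]]'

```text
time_s: 2.2
tool_pos: [0.431, -0.1637, 0.2143]
tcp_rot: [0.999, -0.042, 0.0, 0.0]
contact_force: [1.0, -0.8, 0.3]
opening: 0.0911
grip_force: 0.0
```

Run:
```python
from h import *
tool([.5156,-.0032,.16])
```

```text
tcp [ 0.431  -0.1637  0.2143] axes x [ 0.997 -0.083  0.001] y [-0.083 -0.997  0.   ] z [ 0.001 -0.001 -1.   ] t 2.2 open 0.091059025600746
shift mm [  70.9 -167.1   54.3]
```

Call:
drive_tool --motion '[[[0,0,0],[20,-47,0],91],[[0,0,0],[38,-90,0],91],[[0,0,0],[56,-132,0],91],[[0,0,0],[71,-167,0],91],[[0,0,0],[71,-167,40],91],[[0,0,0],[71,-167,80],91],[[0,0,0],[71,-167,80],91],[[0,0,0],[71,-167,80],91]]'

```text
time_s: 3.0
tool_pos: [0.5152, -0.0051, 0.1344]
tcp_rot: [0.999, -0.042, -0.0, 0.0]
contact_force: [0.7, 0.1, 0.7]
opening: 0.0906
grip_force: 0.0
```

Run:
```python
from h import *
tool([.5156,-.0032,.042])
p=camera_params('wrist'); save('wrist','w1')
for d in finder.recognise('wrist','bottle')[:2]: print(d, proj('wrist',d['location'],p))
print(proj('wrist',[.5156,-.0032,.109],p))
```

```text
tcp [ 0.5152 -0.0051  0.1344] axes x [ 0.997 -0.083 -0.   ] y [-0.083 -0.997  0.   ] z [-0. -0. -1.] t 3.0 open 0.09060828976378228
shift mm [ 0.2 -2.  92.4]
{'location': [0.5233, 0.0003, 0.0939], 'p': 0.85} [309.74441768 210.97001339]
[315.37361697 227.83227221]
```

View pics/w1.png

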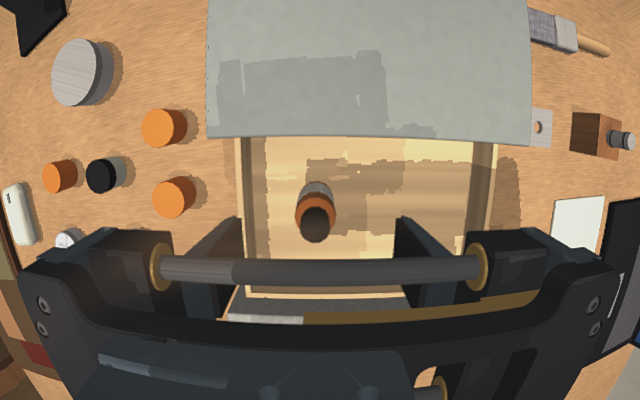

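The wrist view shows the bottle cap at about (316,226), against a prediction of (315,228), so the estimate holds. I'll descend and grip.

Call:
drive_tool --motion '[[[0,0,0],[0,-2,35],91],[[0,0,0],[0,-2,70],91],[[0,0,0],[0,-2,92],91],[[0,0,0],[0,-2,92],91],[[0,0,0],[0,-2,92],0],[[0,0,0],[0,-2,92],0],[[0,0,0],[0,-2,92],0],[[0,0,0],[0,-2,92],0]]'

```text
time_s: 3.9
tool_pos: [0.516, -0.0031, 0.0431]
tcp_rot: [0.999, -0.042, 0.001, 0.0]
contact_force: [-0.2, -0.7, -0.5]
opening: 0.0619
grip_force: 0.0
```

Call:
drive_tool --motion '[[[0,0,0],[0,0,0],0],[[0,0,0],[0,0,0],0],[[0,0,0],[0,0,-30],0],[[0,0,0],[0,0,-70],0],[[0,0,0],[0,0,-110],0],[[0,0,0],[0,0,-130],0],[[0,0,0],[0,0,-130],0]]'

```text
time_s: 4.6
tool_pos: [0.5173, -0.0031, 0.1752]
tcp_rot: [0.999, -0.042, 0.004, 0.0]
contact_force: [0.2, 0.1, 0.1]
opening: 0.0058
grip_force: 0.0
```

Run:
```python
from h import *
tool([.427,-.3575,.172])
```

```text
tcp [ 0.5173 -0.0031  0.1752] axes x [ 0.997 -0.083  0.007] y [-0.083 -0.997 -0.   ] z [ 0.007 -0.    -1.   ] t 4.6 open 0.005802770726627103
shift mm [-60.5 360.7   2.6]
```

The fingers were slower than I allowed for: about 80 mm/s, so they had not closed when I lifted. I'll check the bottle.

Run:
```python
from h import *
p=camera_params('wrist'); im=save('wrist','w2')
for d in finder.recognise('wrist','bottle')[:2]: print(d, proj('wrist',d['location'],p))
print(proj('wrist',[.5156,-.0032,.109],p))
save('top','t1')
for d in finder.recognise('top','bottle')[:2]: print(d, proj('top',d['location']))
```

```text
{'location': [0.5226, -0.0039, 0.0916], 'p': 0.62} [318.69818706 199.6948929 ]
[318.58358604 213.46644106]
```

View pics/w2.png

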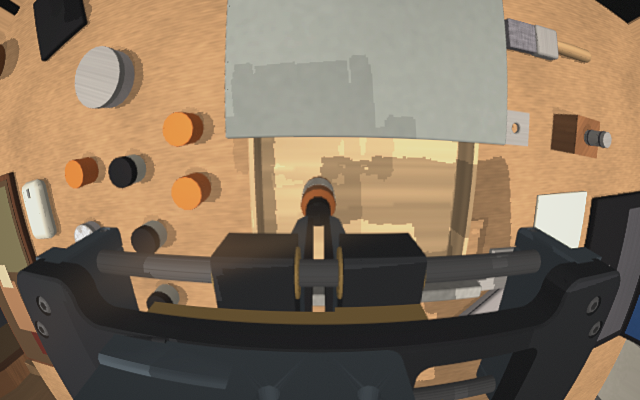

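The bottle still stands at (318,205), undisturbed. I'll open, redo the grasp and allow enough closing time.

Call:
drive_tool --motion '[[[0,0,0],[0,0,20],60],[[0,0,0],[0,0,40],60],[[0,0,0],[0,0,40],60],[[0,0,0],[0,0,40],60],[[0,0,0],[0,0,40],60],[[0,0,0],[0,0,40],60],[[0,0,0],[0,0,40],60],[[0,0,0],[0,0,40],60]]'

```text
time_s: 5.6
tool_pos: [0.5154, -0.0031, 0.1324]
tcp_rot: [0.999, -0.042, 0.0, 0.0]
contact_force: [0.4, -0.8, 0.0]
opening: 0.0597
grip_force: 0.0
```

Call:
drive_tool --motion '[[[0,0,0],[0,0,35],60],[[0,0,0],[0,0,70],60],[[0,0,0],[0,0,91],60],[[0,0,0],[0,0,91],20],[[0,0,0],[0,0,91],20],[[0,0,0],[0,0,91],20],[[0,0,0],[0,0,91],20],[[0,0,0],[0,0,91],20]]'

```text
time_s: 6.4
tool_pos: [0.5164, -0.0031, 0.0424]
tcp_rot: [0.999, -0.042, 0.002, -0.0]
contact_force: [-1.0, -0.4, 5.0]
opening: 0.0317
grip_force: 30.0
```

Call:
drive_tool --motion '[[[0,0,0],[0,0,0],20],[[0,0,0],[0,0,0],20],[[0,0,0],[0,0,0],20]]'

```text
time_s: 6.7
tool_pos: [0.5164, -0.0031, 0.0423]
tcp_rot: [0.999, -0.042, 0.002, 0.0]
contact_force: [-0.1, 0.4, 6.3]
opening: 0.0313
grip_force: 30.0
```

Call:
drive_tool --motion '[[[0,0,0],[0,0,-35],20],[[0,0,0],[0,0,-70],20],[[0,0,0],[0,0,-105],20],[[0,0,0],[-10,45,-110],20],[[0,0,0],[-20,90,-110],20],[[0,0,0],[-30,135,-110],20],[[0,0,0],[-40,180,-110],20],[[0,0,0],[-45,225,-110],20]]'

```text
time_s: 7.5
tool_pos: [0.4501, -0.2248, 0.1511]
tcp_rot: [0.999, -0.042, -0.0, -0.0]
contact_force: [1.1, 0.0, -1.7]
opening: 0.0314
grip_force: 30.0
```

Call:
drive_tool --motion '[[[0,0,0],[-5,45,0],20],[[0,0,0],[-10,90,0],20],[[0,0,0],[-15,136,0],20],[[0,0,0],[-15,136,40],20],[[0,0,0],[-15,136,80],20],[[0,0,0],[-15,136,100],20],[[0,0,0],[-15,136,110],20],[[0,0,0],[-15,136,110],20]]'

```text
time_s: 8.3
tool_pos: [0.4247, -0.3573, 0.0399]
tcp_rot: [0.999, -0.042, -0.001, -0.001]
contact_force: [0.2, -0.3, -0.3]
opening: 0.0315
grip_force: 30.0
```

Run:
```python
from h import *
tool([.4266,-.358,.032]); print(manip.state()['grip_force'])
```

```text
tcp [ 0.4247 -0.3573  0.0399] axes x [ 0.997 -0.083 -0.002] y [-0.083 -0.997 -0.002] z [-0.002  0.002 -1.   ] t 8.3 open 0.031520614190992696
shift mm [2.  0.6 7.9]
29.989849627017975
```

Call:
drive_tool --motion '[[[0,0,0],[2,0,4],20],[[0,0,0],[2,0,7.5],20],[[0,0,0],[2,0,8],20],[[0,0,0],[2,0,8],60],[[0,0,0],[2,0,8],60],[[0,0,0],[2,0,8],60],[[0,0,0],[2,0,8],60],[[0,0,0],[2,0,8],60]]'

```text
time_s: 9.1
tool_pos: [0.4274, -0.3581, 0.0331]
tcp_rot: [0.999, -0.042, 0.0, 0.0]
contact_force: [-0.5, 0.2, 0.0]
opening: 0.0597
grip_force: 0.0
```

Call:
drive_tool --motion '[[[0,0,0],[0,0,-30],60],[[0,0,0],[0,0,-70],60],[[0,0,0],[0,0,-110],60],[[0,0,0],[0,0,-140],60],[[0,0,0],[0,-45,-140],60],[[0,0,0],[0,-90,-140],60],[[0,0,0],[0,-135,-140],60],[[0,0,0],[0,-180,-140],60]]'

```text
time_s: 9.9
tool_pos: [0.4421, -0.1771, 0.1731]
tcp_rot: [0.999, -0.042, 0.0, 0.0]
contact_force: [0.5, 0.1, 0.8]
opening: 0.0598
grip_force: 0.0
```

Call:
drive_tool --motion '[[[0,0,0],[0,-50,0],60],[[0,0,0],[0,-100,0],60],[[0,0,0],[0,-150,0],60],[[0,0,0],[0,-200,0],60],[[0,0,0],[0,-250,0],60],[[0,0,0],[0,-300,0],60],[[0,0,0],[0,-300,0],60]]'

```text
time_s: 10.6
tool_pos: [0.4676, 0.1256, 0.1731]
tcp_rot: [0.999, -0.038, 0.001, -0.001]
contact_force: [-0.4, -0.6, 0.3]
opening: 0.0596
grip_force: 0.0
```

Run:
```python
from h import *
save('top','t2');save('scene','s2');p=camera_params('wrist');save('wrist','w3')
for c in('top','scene','wrist'):
  for l in ['bottle','jar0']:
    for d in finder.recognise(c,l)[:7]:
      if d['p']>.3: print(c,l,round(d['p'],2),np.round(d['location'],3),np.round(proj(c,d['location'],p if c=='wrist' else None)))
tool()
```

```text
top bottle 0.8 [ 0.426 -0.348  0.075] [484. 246.]
top jar0 0.54 [0.566 0.308 0.037] [211. 185.]
top jar0 0.46 [0.381 0.216 0.036] [245. 261.]
top jar0 0.39 [0.61  0.149 0.036] [276. 168.]
scene bottle 0.73 [ 0.431 -0.349  0.056] [238. 134.]
scene jar0 0.79 [0.483 0.216 0.037] [373. 250.]
scene jar0 0.79 [0.563 0.231 0.032] [358. 276.]
scene jar0 0.77 [0.385 0.222 0.036] [397. 228.]
scene jar0 0.6 [0.577 0.312 0.033] [382. 301.]
scene jar0 0.58 [0.534 0.143 0.041] [337. 245.]
scene jar0 0.53 [0.61  0.144 0.039] [317. 266.]
wrist bottle 0.86 [ 0.43  -0.341  0.05 ] [625. 196.]
wrist jar0 0.96 [0.532 0.138 0.035] [296. 128.]
wrist jar0 0.74 [0.596 0.138 0.037] [290.  65.]
wrist jar0 0.67 [0.473 0.212 0.036] [232. 192.]
wrist jar0 0.66 [0.56  0.227 0.033] [209. 112.]
wrist jar0 0.65 [0.563 0.305 0.039] [143. 121.]
wrist jar0 0.63 [ 0.691 -0.317  0.021] [601.  23.]
tcp [0.4673 0.1191 0.173 ] axes x [ 0.996 -0.085  0.   ] y [-0.085 -0.996  0.   ] z [ 0. -0. -1.] t 11.05 open 0.060105109566319245
```

View pics/w3.png

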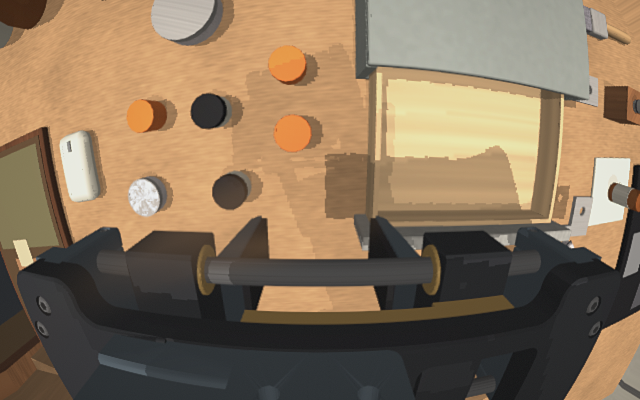

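The bottle stands on the tray at (625,196). The black jars are at (208,111) and (230,190), and the third is hidden by the hand. I'll pick up jar B first.

Call:
drive_tool --motion '[[[0,0,0],[-1,-47,0],60],[[0,0,0],[-2,-94,0],60],[[0,0,0],[-2,-94,40],60],[[0,0,0],[-2,-94,80],60],[[0,0,0],[-2,-94,120],60],[[0,0,0],[-2,-94,150],60],[[0,0,0],[-2,-94,166],60],[[0,0,0],[-2,-94,166],60]]'

```text
time_s: 11.85
tool_pos: [0.4716, 0.2128, 0.0047]
tcp_rot: [0.999, -0.042, -0.002, 0.001]
contact_force: [-0.9, -0.2, 0.6]
opening: 0.06
grip_force: 0.0
```

Call:
drive_tool --motion '[[[0,0,0],[0,0,0],25],[[0,0,0],[0,0,0],25],[[0,0,0],[0,0,0],25],[[0,0,0],[0,0,0],25],[[0,0,0],[0,0,0],25],[[0,0,0],[0,0,-30],25],[[0,0,0],[0,0,-70],25],[[0,0,0],[0,0,-110],25]]'

```text
time_s: 12.65
tool_pos: [0.4724, 0.2139, 0.1179]
tcp_rot: [0.999, -0.042, -0.001, 0.0]
contact_force: [1.1, 0.9, -1.5]
opening: 0.0375
grip_force: 30.0
```

Run:
```python
from h import *
tool([.4925,.0083,.115])
```

```text
tcp [0.4724 0.2139 0.1179] axes x [ 0.997 -0.083 -0.001] y [-0.083 -0.997  0.001] z [-0.002 -0.001 -1.   ] t 12.65 open 0.037513605386799924
shift mm [ 37.1 203.2   3. ]
```

Call:
drive_tool --motion '[[[0,0,0],[6,47,0],25],[[0,0,0],[12,94,0],25],[[0,0,0],[18,141,0],25],[[0,0,0],[24,188,0],25],[[0,0,0],[30,235,0],25],[[0,0,0],[36,282,0],25],[[0,0,0],[37,323,0],25],[[0,0,0],[37,323,0],25]]'

```text
time_s: 13.45
tool_pos: [0.4828, -0.1149, 0.117]
tcp_rot: [0.999, -0.044, 0.0, 0.001]
contact_force: [0.1, 0.2, -0.5]
opening: 0.0374
grip_force: 30.0
```

Call:
drive_tool --motion '[[[0,0,0],[0,0,40],25],[[0,0,0],[0,0,75],25],[[0,0,0],[0,0,90],25],[[0,0,0],[0,0,94],25],[[0,0,0],[0,0,94],25],[[0,0,0],[0,0,94],25]]'

```text
time_s: 14.05
tool_pos: [0.4842, -0.1099, 0.0237]
tcp_rot: [0.999, -0.041, 0.001, -0.0]
contact_force: [1.2, 1.9, 4.5]
opening: 0.0371
grip_force: 30.0
```

Run:
```python
from h import *
tool([.4825,-.1113,.022]); print(manip.state()['contact_force'])
```

```text
tcp [ 0.4842 -0.1099  0.0237] axes x [ 0.997 -0.083  0.002] y [-0.083 -0.997 -0.   ] z [ 0.002  0.    -1.   ] t 14.05 open 0.03707345530639609
shift mm [-1.6  1.6  1.7]
[1.18490606 1.92987769 4.52764339]
```

Call:
drive_tool --motion '[[[0,0,0],[0,0,0],52],[[0,0,0],[0,0,0],52],[[0,0,0],[0,0,0],52],[[0,0,0],[0,0,0],52],[[0,0,0],[0,0,-35],52],[[0,0,0],[0,0,-70],60],[[0,0,0],[0,0,-110],60],[[0,0,0],[0,-30,-125],60]]'

```text
time_s: 14.85
tool_pos: [0.4877, -0.0831, 0.1516]
tcp_rot: [0.999, -0.043, 0.003, 0.001]
contact_force: [2.3, 0.8, -0.6]
opening: 0.0601
grip_force: 0.0
```

Call:
drive_tool --motion '[[[0,0,0],[7,-49,0],60],[[0,0,0],[14,-98,0],60],[[0,0,0],[21,-147,0],60],[[0,0,0],[28,-196,0],60],[[0,0,0],[35,-245,0],60],[[0,0,0],[42,-290,0],60],[[0,0,0],[48,-312,0],60],[[0,0,0],[48,-312,0],60]]'

```text
time_s: 15.65
tool_pos: [0.5599, 0.229, 0.1473]
tcp_rot: [0.999, -0.04, 0.0, -0.0]
contact_force: [-0.2, -0.7, -0.3]
opening: 0.0601
grip_force: 0.0
```

Run:
```python
from h import *
save('scene','s3');save('top','t3')
for d in finder.recognise('scene','jar0')[:7]: print('scene',round(d['p'],2),np.round(d['location'],3),np.round(proj('scene',d['location'])))
tool([.56,.2265,.005])
```

```text
scene 0.83 [0.574 0.311 0.034] [383. 300.]
scene 0.72 [0.569 0.23  0.031] [356. 278.]
scene 0.63 [0.61  0.146 0.038] [318. 267.]
scene 0.51 [ 0.49  -0.103  0.052] [280. 184.]
scene 0.51 [0.532 0.145 0.04 ] [338. 246.]
tcp [0.5588 0.225  0.1475] axes x [ 0.997 -0.083 -0.001] y [-0.083 -0.997  0.001] z [-0.001 -0.001 -1.   ] t 15.8 open 0.0599256711553316
shift mm [  1.3  -1.7 142.5]
```

View pics/s3.png

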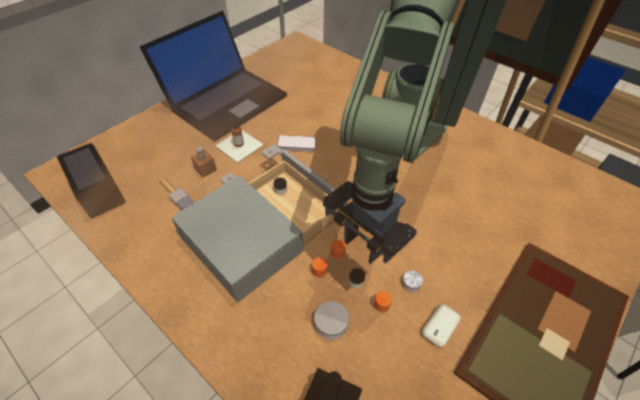

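Jar B stands in the drawer at (280,184), and jar A is still in place at (357,277). I'll take jar A.

Call:
drive_tool --motion '[[[0,0,0],[1,-1,40],60],[[0,0,0],[1,-1,80],60],[[0,0,0],[1,-1,115],60],[[0,0,0],[1,-1,135],60],[[0,0,0],[1,-1,142],60],[[0,0,0],[1,-1,142],25],[[0,0,0],[1,-1,142],25],[[0,0,0],[1,-1,142],25]]'

```text
time_s: 16.6
tool_pos: [0.5616, 0.2271, 0.0076]
tcp_rot: [0.999, -0.042, 0.002, -0.001]
contact_force: [-0.0, 2.0, 0.7]
opening: 0.0388
grip_force: 0.2
```

Call:
drive_tool --motion '[[[0,0,0],[0,0,0],25],[[0,0,0],[0,0,0],25],[[0,0,0],[0,0,-30],25],[[0,0,0],[0,0,-70],25],[[0,0,0],[0,0,-112],25],[[0,0,0],[0,0,-115],25]]'

```text
time_s: 17.2
tool_pos: [0.5638, 0.2284, 0.1271]
tcp_rot: [0.999, -0.042, 0.005, -0.002]
contact_force: [0.7, 0.6, -0.2]
opening: 0.0371
grip_force: 30.0
```

Run:
```python
from h import *
tool([.4875,-.0515,.120])
```

```text
tcp [0.5638 0.2284 0.1271] axes x [ 0.996 -0.083  0.011] y [-0.083 -0.997 -0.005] z [ 0.011  0.004 -1.   ] t 17.2 open 0.03705285130118781
shift mm [-52.9 285.3   5. ]
```

Call:
drive_tool --motion '[[[0,0,0],[-9,48,0],25],[[0,0,0],[-18,96,0],25],[[0,0,0],[-27,144,0],25],[[0,0,0],[-36,192,0],25],[[0,0,0],[-45,240,0],25],[[0,0,0],[-51,282,0],25],[[0,0,0],[-51,282,0],25],[[0,0,0],[-51,282,0],25]]'

```text
time_s: 18.0
tool_pos: [0.4857, -0.0503, 0.1206]
tcp_rot: [0.999, -0.043, -0.0, -0.0]
contact_force: [0.5, -0.2, -0.6]
opening: 0.0374
grip_force: 30.0
```

Run:
```python
from h import *
tool([.4875,-.0515,.024])
```

```text
tcp [ 0.4857 -0.0503  0.1206] axes x [ 0.996 -0.086 -0.001] y [-0.086 -0.996 -0.001] z [-0.001  0.001 -1.   ] t 18.0 open 0.037374156721912515
shift mm [ 1.9  1.1 96.6]
```

Call:
drive_tool --motion '[[[0,0,0],[0,0,40],25],[[0,0,0],[0,0,75],25],[[0,0,0],[0,0,92],25],[[0,0,0],[0,0,96],25],[[0,0,0],[0,0,96],25],[[0,0,0],[0,0,96],25]]'

```text
time_s: 18.6
tool_pos: [0.4866, -0.0486, 0.0249]
tcp_rot: [0.999, -0.041, 0.0, -0.0]
contact_force: [-0.0, -0.0, -0.7]
opening: 0.0374
grip_force: 30.0
```

Call:
drive_tool --motion '[[[0,0,0],[0,0,0],50],[[0,0,0],[0,0,0],50],[[0,0,0],[0,0,0],50],[[0,0,0],[0,0,0],50],[[0,0,0],[0,0,-35],50],[[0,0,0],[0,0,-70],60],[[0,0,0],[0,0,-110],60],[[0,0,0],[-5,-30,-125],60]]'

```text
time_s: 19.4
tool_pos: [0.4864, -0.0214, 0.1538]
tcp_rot: [0.999, -0.044, 0.004, 0.001]
contact_force: [0.6, 0.7, 0.1]
opening: 0.0599
grip_force: 0.0
```

Call:
drive_tool --motion '[[[0,0,0],[-20,-45,0],60],[[0,0,0],[-40,-90,0],60],[[0,0,0],[-60,-120,0],60],[[0,0,0],[-60,-120,0],60],[[0,0,0],[-60,-120,0],60]]'

```text
time_s: 19.9
tool_pos: [0.4338, 0.1053, 0.1501]
tcp_rot: [0.999, -0.041, 0.0, 0.0]
contact_force: [-0.4, -0.2, 0.7]
opening: 0.0601
grip_force: 0.0
```

Run:
```python
from h import *
tool([.381,.219,.005])
for c in('wrist','scene','top'):
  p=camera_params(c);save(c,'m4'+c)
  for d in finder.recognise(c,'jar0')[:7]: print(c,round(d['p'],2),np.round(d['location'],3),np.round(proj(c,d['location'],p)))
```

```text
tcp [0.4338 0.1053 0.1501] axes x [ 0.997 -0.081  0.001] y [-0.081 -0.997  0.   ] z [ 0.001 -0.    -1.   ] t 19.9 open 0.06011193909221943
shift mm [ -62.  -109.1  145. ]
wrist 0.9 [0.528 0.139 0.033] [273. 100.]
wrist 0.89 [0.392 0.212 0.026] [221. 240.]
wrist 0.89 [ 0.485 -0.039  0.052] [467. 136.]
wrist 0.87 [0.564 0.303 0.037] [120.  92.]
wrist 0.84 [0.594 0.138 0.033] [270.  33.]
wrist 0.56 [ 0.484 -0.1    0.053] [518. 136.]
scene 0.7 [0.536 0.14  0.04 ] [336. 246.]
scene 0.66 [ 0.491 -0.044  0.05 ] [295. 195.]
scene 0.65 [0.387 0.221 0.038] [396. 228.]
scene 0.58 [0.576 0.309 0.034] [381. 299.]
scene 0.53 [0.607 0.146 0.041] [319. 265.]
scene 0.52 [ 0.493 -0.106  0.049] [278. 185.]
scene 0.18 [ 0.688 -0.307  0.019] [180. 195.]
top 0.7 [ 0.486 -0.111  0.052] [381. 220.]
top 0.65 [0.566 0.305 0.036] [212. 185.]
top 0.63 [0.597 0.141 0.036] [279. 174.]
top 0.51 [ 0.484 -0.045  0.054] [354. 220.]
top 0.37 [0.546 0.147 0.04 ] [276. 194.]
```

View pics/m4wrist.png

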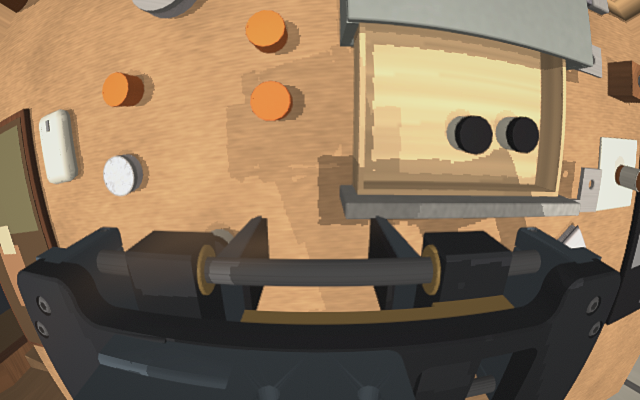

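The two jars stand in the drawer at (472,134) and (520,134). Jar C was found at about (0.383, 0.219), which is unmoved. I'll fetch it.

Call:
drive_tool --motion '[[[0,0,0],[-25,-45,0],60],[[0,0,0],[-48,-88,0],60],[[0,0,0],[-60,-109,0],60],[[0,0,0],[-60,-109,40],60],[[0,0,0],[-60,-109,80],60],[[0,0,0],[-60,-109,120],60],[[0,0,0],[-60,-109,145],60],[[0,0,0],[-60,-109,145],60]]'

```text
time_s: 21.0
tool_pos: [0.3824, 0.2176, 0.0026]
tcp_rot: [0.999, -0.042, -0.002, 0.001]
contact_force: [-0.1, -0.8, -0.2]
opening: 0.0593
grip_force: 0.0
```

Call:
drive_tool --motion '[[[0,0,0],[0,0,0],25],[[0,0,0],[0,0,0],25],[[0,0,0],[0,0,0],25],[[0,0,0],[0,0,0],25],[[0,0,0],[0,0,0],25],[[0,0,0],[0,0,-40],25],[[0,0,0],[0,0,-80],25],[[0,0,0],[0,0,-115],25]]'

```text
time_s: 21.8
tool_pos: [0.3829, 0.2186, 0.1216]
tcp_rot: [0.999, -0.042, 0.0, -0.0]
contact_force: [1.2, 0.8, -1.1]
opening: 0.0373
grip_force: 30.0
```

Run:
```python
from h import *
tool([.5373,.0045,.120])
```

```text
tcp [0.3829 0.2186 0.1216] axes x [ 0.997 -0.083  0.   ] y [-0.083 -0.997 -0.   ] z [ 0.  0. -1.] t 21.8 open 0.037276807512840994
shift mm [171.6 200.5   1.6]
```

Call:
drive_tool --motion '[[[0,0,0],[30,36,0],25],[[0,0,0],[60,72,0],25],[[0,0,0],[90,108,0],25],[[0,0,0],[120,144,0],25],[[0,0,0],[150,178,0],25],[[0,0,0],[171,200,0],25],[[0,0,0],[171,200,0],25],[[0,0,0],[171,200,0],25]]'

```text
time_s: 22.6
tool_pos: [0.5363, 0.0049, 0.1195]
tcp_rot: [0.999, -0.042, -0.001, -0.0]
contact_force: [-0.2, 0.4, -1.0]
opening: 0.0375
grip_force: 30.0
```

Run:
```python
from h import *
tool([.5373,.0045,.023])
```

```text
tcp [0.5363 0.0049 0.1195] axes x [ 0.996 -0.085 -0.002] y [-0.085 -0.996 -0.   ] z [-0.002  0.    -1.   ] t 22.6 open 0.03747473335781101
shift mm [ 1.2  0.4 96.5]
```

Call:
drive_tool --motion '[[[0,0,0],[0,0,40],25],[[0,0,0],[0,0,75],25],[[0,0,0],[0,0,92],25],[[0,0,0],[0,0,96],25],[[0,0,0],[0,0,96],25],[[0,0,0],[0,0,96],25]]'

```text
time_s: 23.2
tool_pos: [0.5369, 0.0059, 0.0247]
tcp_rot: [0.999, -0.041, 0.0, -0.0]
contact_force: [0.6, 0.4, -0.3]
opening: 0.0372
grip_force: 30.0
```

Call:
drive_tool --motion '[[[0,0,0],[0,0,0],50],[[0,0,0],[0,0,0],50],[[0,0,0],[0,0,0],50],[[0,0,0],[0,0,0],50],[[0,0,0],[0,0,-35],50],[[0,0,0],[0,0,-70],50],[[0,0,0],[0,0,-110],50],[[0,0,0],[0,0,-150],50]]'

```text
time_s: 24.0
tool_pos: [0.5366, 0.0051, 0.1754]
tcp_rot: [0.999, -0.042, -0.0, 0.0]
contact_force: [0.6, 0.5, -0.7]
opening: 0.0503
grip_force: 0.0
```

Call:
drive_tool --motion '[[[0,0,0],[-45,10,0],40],[[0,0,0],[-90,20,0],20],[[0,0,0],[-135,30,0],0],[[0,0,0],[-170,40,0],0],[[0,0,0],[-200,50,0],0],[[0,0,0],[-200,50,0],0],[[0,0,0],[-200,50,0],0]]'

```text
time_s: 24.7
tool_pos: [0.3336, -0.0282, 0.1744]
tcp_rot: [0.999, -0.042, 0.001, 0.0]
contact_force: [0.5, 0.3, 0.2]
opening: 0.0003
grip_force: 0.0
```

Run:
```python
from h import *
tool()
p=camera_params('wrist');save('wrist','w5')
for l in('jar0','bottle','drawer_face'):
  for d in finder.recognise('wrist',l)[:7]: print(l,round(d['p'],2),np.round(d['location'],3),np.round(proj('wrist',d['location'],p)))
```

```text
tcp [ 0.3336 -0.0282  0.1744] axes x [ 0.996 -0.084  0.002] y [-0.084 -0.996 -0.   ] z [ 0.002 -0.    -1.   ] t 24.7 open 0.00032599077688348524
jar0 0.95 [ 0.484 -0.105  0.053] [386.  37.]
jar0 0.8 [ 0.483 -0.048  0.052] [326.  40.]
jar0 0.78 [0.522 0.004 0.054] [268.   8.]
jar0 0.76 [0.527 0.136 0.03 ] [157.  35.]
jar0 0.61 [0.564 0.298 0.039] [56. 45.]
bottle 0.87 [ 0.426 -0.346  0.066] [580. 101.]
bottle 0.4 [ 0.484 -0.046  0.051] [324.  39.]
drawer_face 0.76 [ 0.461 -0.055  0.02 ] [333.  67.]
```

View pics/w5.png

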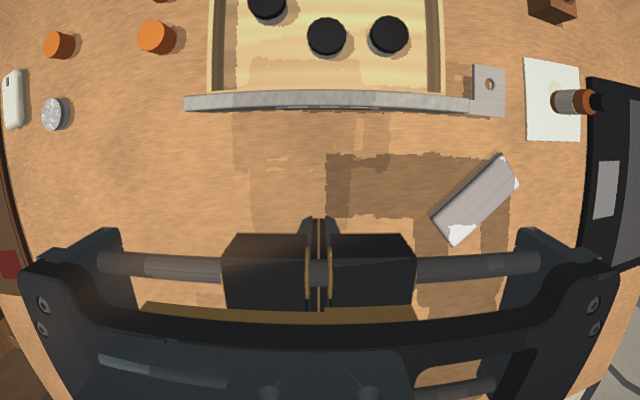

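All three jars stand in the drawer, at (267,6), (327,37) and (389,35), with the bottle on the tray at (575,100). I'll descend in front of the face with the fingers shut and push.

Call:
drive_tool --motion '[[[0,0,0],[0,0,40],0],[[0,0,0],[0,0,80],0],[[0,0,0],[0,0,120],0],[[0,0,0],[0,0,134],0],[[0,0,0],[20,0,134],0],[[0,0,0],[40,0,134],0],[[0,0,0],[52,0,134],0],[[0,0,0],[60,0,134],0]]'

```text
time_s: 25.7
tool_pos: [0.3947, -0.033, 0.0397]
tcp_rot: [0.999, -0.041, -0.0, 0.0]
contact_force: [0.1, -0.9, -0.5]
opening: 0.0002
grip_force: 0.0
```

Call:
drive_tool --motion '[[[0,0,0],[7,0,0],0],[[0,0,0],[16,0,0],0],[[0,0,0],[26,0,0],0],[[0,0,0],[36,0,0],0],[[0,0,0],[46,0,0],0],[[0,0,0],[56,0,0],0],[[0,0,0],[66,0,0],0],[[0,0,0],[76,0,0],0]]'

```text
time_s: 26.5
tool_pos: [0.4698, -0.0395, 0.0399]
tcp_rot: [0.999, -0.042, -0.0, 0.0]
contact_force: [-0.9, -0.2, -0.5]
opening: 0.0007
grip_force: 0.7
```

Call:
drive_tool --motion '[[[0,0,0],[10,0,0],0],[[0,0,0],[20,0,0],0],[[0,0,0],[30,0,0],0],[[0,0,0],[40,0,0],0],[[0,0,0],[48,0,0],0],[[0,0,0],[54,0,0],0],[[0,0,0],[58,0,0],0],[[0,0,0],[58,0,0],0]]'

```text
time_s: 27.3
tool_pos: [0.5279, -0.0442, 0.0402]
tcp_rot: [0.999, -0.042, 0.001, 0.0]
contact_force: [-0.5, -1.1, 0.2]
opening: 0.0004
grip_force: 0.0
```

Run:
```python
from h import *
tool(); print(manip.state()['contact_force'])
th=-.08314;c=np.array([.67685,-.06731]);d=np.array(manip.state()['tool_pos'][:2])-c
print('cab',np.cos(th)*d[0]+np.sin(th)*d[1], -np.sin(th)*d[0]+np.cos(th)*d[1])
p=camera_params('wrist');save('wrist','w6')
```

```text
tcp [ 0.5279 -0.0442  0.0402] axes x [ 0.997 -0.083  0.002] y [-0.083 -0.997 -0.   ] z [ 0.002 -0.    -1.   ] t 27.3 open 0.0003685804253312405
[-0.49035137 -1.09578236  0.23173295]
cab -0.15037359758243524 0.01063239499814612
```

View pics/w6.png

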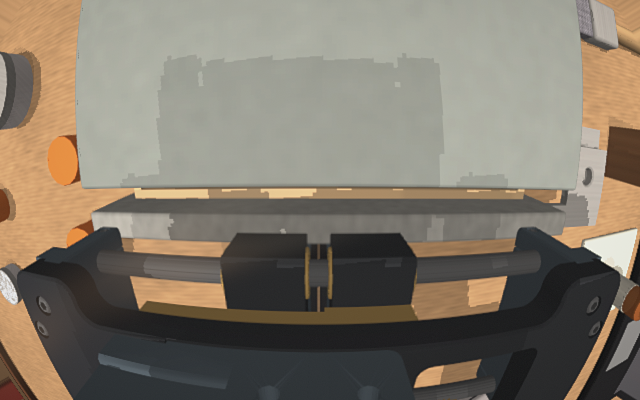

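The drawer is nearly shut, with about 10–15 mm left at the carcass edge (row 190). I'll press on gently past the catch.

Call:
drive_tool --motion '[[[0,0,0],[4,0,0],0],[[0,0,0],[7,0,0],0],[[0,0,0],[10,0,0],0],[[0,0,0],[12,0,0],0],[[0,0,0],[13,0,0],0],[[0,0,0],[13,0,0],0]]'

```text
time_s: 27.95
tool_pos: [0.5357, -0.0449, 0.0397]
tcp_rot: [0.999, -0.042, -0.004, -0.0]
contact_force: [-7.4, 1.1, 5.9]
opening: 0.0003
grip_force: 4.2
```

Call:
drive_tool --motion '[[[0,0,0],[2,0,0],0],[[0,0,0],[2,0,0],0],[[0,0,0],[2,0,0],0]]'

```text
time_s: 28.25
tool_pos: [0.5406, -0.0453, 0.0396]
tcp_rot: [0.999, -0.042, -0.001, -0.0]
contact_force: [-4.1, -0.1, 0.5]
opening: 0.0005
grip_force: 2.0
```

Call:
drive_tool --motion '[[[0,0,0],[2,0,0],0],[[0,0,0],[3,0,0],0],[[0,0,0],[3,0,0],0],[[0,0,0],[3,0,0],0]]'

```text
time_s: 28.65
tool_pos: [0.541, -0.0453, 0.0397]
tcp_rot: [0.999, -0.042, -0.004, -0.0]
contact_force: [-11.0, 1.3, 6.5]
opening: 0.0003
grip_force: 5.6
```

Call:
drive_tool --motion '[[[0,0,0],[2,0,0],0],[[0,0,0],[3,0,0],0],[[0,0,0],[3,0,0],0],[[0,0,0],[3,0,0],0]]'

```text
time_s: 29.05
tool_pos: [0.5407, -0.0453, 0.0397]
tcp_rot: [0.999, -0.042, -0.007, -0.0]
contact_force: [-18.2, 1.4, 13.4]
opening: 0.0004
grip_force: 9.3
```

Force now rises without motion, so the drawer is at its stop. I'll back off, lift and check.

Call:
drive_tool --motion '[[[0,0,0],[-10,0,0],0],[[0,0,0],[-30,0,0],0],[[0,0,0],[-30,0,-40],0],[[0,0,0],[-30,0,-80],20],[[0,0,0],[-30,0,-120],30],[[0,0,0],[-50,40,-150],40],[[0,0,0],[-50,80,-150],45],[[0,0,0],[-50,100,-150],45]]'

```text
time_s: 29.85
tool_pos: [0.4911, -0.1444, 0.1923]
tcp_rot: [0.999, -0.042, 0.004, 0.002]
contact_force: [-0.4, 0.9, -0.5]
opening: 0.0374
grip_force: 0.0
```

Run:
```python
from h import *
tool(); print(np.round(manip.state()['joint_pos'],3))
p=camera_params('wrist');im=save('wrist','w7')
for l in('lug_hole','pin','pin_block'):
  for d in finder.recognise('wrist',l)[:3]: print(l,round(d['p'],2),np.round(d['location'],4),np.round(proj('wrist',d['location'],p)))
print(proj('wrist',[.57703,-.2175,.072],p),proj('wrist',[.5684,-.3539,.086],p))
import json;json.dump({k:np.array(v).tolist() for k,v in p.items()},open('w7.json','w'))
```

```text
tcp [ 0.4911 -0.1444  0.1923] axes x [ 0.996 -0.084  0.007] y [-0.084 -0.996  0.003] z [ 0.007 -0.003 -1.   ] t 29.85 open 0.037382821208804665
[-3.080e-01  2.320e-01  1.746e+00 -1.000e-03  1.156e+00  1.348e+00]
lug_hole 0.79 [ 0.5618 -0.1275  0.0836] [293. 124.]
pin 0.86 [ 0.5667 -0.3495  0.0854] [511. 111.]
pin_block 0.77 [ 0.5674 -0.3304  0.047 ] [479. 111.]
[387.11395978 101.70124755] [514.92066615 109.77250132]
```

View pics/w7.png

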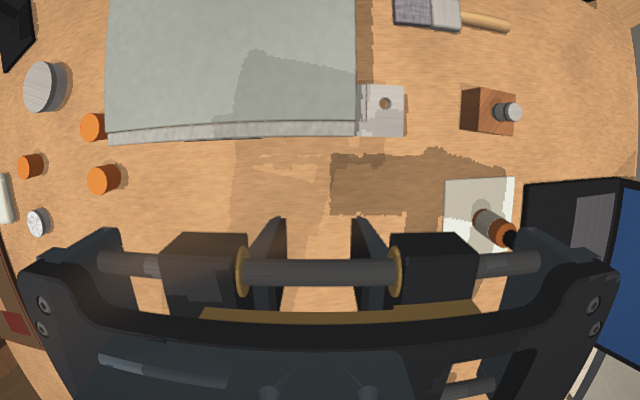

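The drawer is home, with the lugs overlapping and the hole at (386,103) against a prediction of (387,102). The pin head is at (512,112). Next I go over the pin with a quarter turn.

Call:
drive_tool --motion '[[[0,0,-8.5],[16,34,0],45],[[0,0,-17],[32,68,0],45],[[0,0,-25.5],[48,102,0],45],[[0,0,-34],[64,136,0],45],[[0,0,-42.5],[80,170,0],45],[[0,0,-51],[94,202,0],45],[[0,0,-59.5],[94,202,0],45],[[0,0,-68],[94,202,0],45]]'

```text
time_s: 30.85
tool_pos: [0.5677, -0.3503, 0.1888]
tcp_rot: [0.85, 0.527, 0.0, -0.0]
contact_force: [-0.3, 0.6, 0.3]
opening: 0.0451
grip_force: 0.0
```

Call:
drive_tool --motion '[[[0,0,-8.5],[0,0,0],45],[[0,0,-17],[0,0,0],45],[[0,0,-22],[0,0,0],45],[[0,0,-22],[0,0,0],45],[[0,0,-22],[0,0,0],45]]'

```text
time_s: 31.35
tool_pos: [0.5672, -0.3496, 0.1897]
tcp_rot: [0.736, 0.677, 0.0, -0.0]
contact_force: [-0.8, -0.5, 0.4]
opening: 0.0447
grip_force: 0.0
```

Run:
```python
from h import *
tool([.5684,-.3535,.056])
p=camera_params('wrist');im=save('wrist','w8')
for l in('lug_hole','pin'):
  for d in finder.recognise('wrist',l)[:3]: print(l,round(d['p'],2),np.round(d['location'],4),np.round(proj('wrist',d['location'],p)))
print(proj('wrist',[.57703,-.2175,.072],p),proj('wrist',[.5684,-.3539,.086],p))
import json;json.dump({k:np.array(v).tolist() for k,v in p.items()},open('w8.json','w'))
```

```text
tcp [ 0.5672 -0.3496  0.1897] axes x [0.084 0.996 0.   ] y [ 0.996 -0.084  0.   ] z [ 0.  0. -1.] t 31.35 open 0.04468273350135214
shift mm [ -3.8   1.5 133.7]
lug_hole 0.8 [ 0.561  -0.2062  0.0692] [299.  47.]
pin 0.97 [ 0.5654 -0.3516  0.0856] [317. 202.]
[317.0224847   56.57179368] [320.24214856 203.9238352 ]
```

View pics/w8.png

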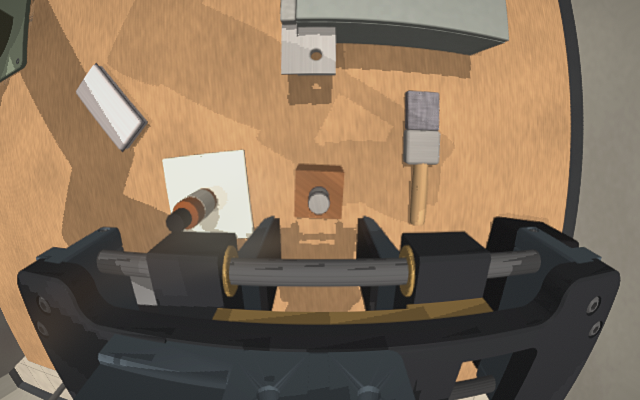

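Run:
```python
from h import *
import json
p={k:np.array(v) for k,v in json.load(open('w8.json')).items()}
g=cv2.imread('pics/w8.png',0).astype(int)
print(g[46:63,306:328:1])
w=np.clip(140-g[47:62,308:326],0,None); yy,xx=np.mgrid[47:62,308:326]; uv=((xx*w).sum()/w.sum(),(yy*w).sum()/w.sum()); print('hole',uv,at_z('wrist',uv,.072,p))
im=cv2.imread('pics/w8.png').astype(int); sat=im.max(2)-im.min(2)
m=(sat[185:216,303:335]<35)&(g[185:216,303:335]>100); ys,xs=np.nonzero(m); print('pin',xs.min()+303,xs.max()+303,ys.min()+185,ys.max()+185)
for uv in [(318,203),(318,205)]: print(at_z('wrist',uv,.086,p))
```

```text
[[203 204 203 201 199 200 205 202 204 203 203 205 207 208 209 209 204 202
  204 202 203 205]
 [199 198 199 201 201 202 207 204 195 191 191 195 203 210 211 208 204 202
  203 202 203 205]
 [188 184 190 201 202 202 194 179 159 149 146 156 174 191 205 210 204 203
  203 203 203 205]
 [183 183 187 194 192 173 145 119 106  97  93 102 119 144 176 210 207 204
  203 203 203 205]
 [182 183 184 180 160 120  89  83  76  74  74  77  88 100 130 192 206 205
  204 203 203 204]
 [183 183 184 172 131  90  75  76  74  74  75  74  73  76  97 157 186 201
  205 203 203 205]
 [183 185 182 162 111  78  78  84  86  90  93  91  87  78  79 123 171 199
  205 204 203 205]
 [183 184 178 150 102  80  84  96 100 102 103 105 100  94  82  98 162 197
  206 204 203 205]
 [183 184 176 146 102  84  97 104 102 101 104 105 104 103  95  92 157 186
  202 204 204 205]
 [184 185 176 148 109  92 102 103 100 101 103 106 105 103 102 105 150 179
  198 204 203 206]
 [183 184 176 151 114  94 101 101 101 101 104 105 103 102 101 113 155 180
  188 191 196 205]
 [184 185 182 167 132 101  99 102 100 100 104 105 102 100 105 133 168 182
  185 184 186 196]
 [184 184 186 177 155 126 101 100  97  98 102 102 101 106 131 164 182 185
  186 184 184 186]
 [183 184 184 183 175 159 136 117 103  99 102 103 111 137 170 188 186 185
  185 185 185 186]
 [183 185 184 184 183 181 176 160 144 139 140 147 158 176 191 191 186 184
  185 185 186 187]
 [183 183 184 182 183 185 190 182 181 178 178 184 187 190 193 190 186 184
  185 185 184 186]
 [183 184 183 182 181 184 190 184 185 184 184 187 189 191 191 189 185 184
  185 185 185 187]]
hole (np.float64(315.3999162479062), np.float64(53.652638190954775)) [ 0.57578158 -0.21452478  0.072     ]
pin 308 329 188 213
[ 0.56641537 -0.35284542  0.086     ]
[ 0.56625301 -0.35475037  0.086     ]
```

The hole is at (315.5,54) and the pin head at (318,203), and the relative offset agrees with the top view to 1.5 mm. I'll grip the pin.

Call:
drive_tool --motion '[[[0,0,0],[-4,0,40],45],[[0,0,0],[-4,0,80],45],[[0,0,0],[-4,0,115],45],[[0,0,0],[-4,0,130],45],[[0,0,0],[-4,0,133],45],[[0,0,0],[-4,0,133],10],[[0,0,0],[-4,0,133],10],[[0,0,0],[-4,0,133],10]]'

```text
time_s: 32.3
tool_pos: [0.567, -0.3551, 0.0586]
tcp_rot: [0.736, 0.677, 0.0, 0.002]
contact_force: [0.4, 0.0, 0.5]
opening: 0.0239
grip_force: 0.0
```

Call:
drive_tool --motion '[[[0,0,0],[0,0,0],10],[[0,0,0],[0,0,0],10],[[0,0,0],[0,0,0],10],[[0,0,0],[0,0,0],10]]'

```text
time_s: 32.7
tool_pos: [0.5669, -0.355, 0.0584]
tcp_rot: [0.736, 0.677, 0.0, 0.001]
contact_force: [-0.5, 1.1, 5.8]
opening: 0.0193
grip_force: 30.0
```

Run:
```python
from h import *
tool(); print(manip.state()['grip_force'],manip.state()['contact_force'])
```

```text
tcp [ 0.5669 -0.355   0.0584] axes x [ 0.083  0.997 -0.001] y [ 0.997 -0.083  0.002] z [ 0.002 -0.002 -1.   ] t 32.7 open 0.019331025845022203
30.001067519187927 [-0.45904955  1.10368806  5.80645195]
```

Call:
drive_tool --motion '[[[0,0,0],[0,0,-25],10],[[0,0,0],[0,0,-50],10],[[0,0,0],[0,0,-80],10],[[0,0,0],[30,-1,-85],10],[[0,0,0],[60,-2,-85],10],[[0,0,0],[90,-2,-85],10],[[0,0,0],[98,-2,-85],10],[[0,0,0],[98,-2,-85],10]]'

```text
time_s: 33.5
tool_pos: [0.5722, -0.2557, 0.1418]
tcp_rot: [0.735, 0.678, -0.0, -0.0]
contact_force: [-0.5, -0.4, -0.4]
opening: 0.0193
grip_force: 30.0
```

Call:
drive_tool --motion '[[[0,0,0],[0,0,0],10],[[0,0,0],[0,0,0],10]]'

```text
time_s: 33.7
tool_pos: [0.5722, -0.2579, 0.1418]
tcp_rot: [0.736, 0.677, -0.0, 0.0]
contact_force: [-0.6, -0.3, -1.7]
opening: 0.0194
grip_force: 30.0
```

Run:
```python
from h import *
tool([.576,-.216,.137])
p=camera_params('wrist');im=save('wrist','w9')
import json;json.dump({k:np.array(v).tolist() for k,v in p.items()},open('w9.json','w'))
print('hole pred',proj('wrist',[.576,-.216,.072],p)); t=np.array(manip.state()['tool_pos']); print('tip pred',proj('wrist',t-[0,0,.0484],p),'top',proj('wrist',t+[0,0,.0276],p))
cv2.imwrite('pics/w9c.png',cv2.resize(im[80:260,220:420,::-1],None,fx=3,fy=3,interpolation=cv2.INTER_CUBIC))
```

```text
tcp [ 0.5722 -0.2579  0.1418] axes x [ 0.084  0.996 -0.001] y [ 0.996 -0.084 -0.   ] z [-0.    -0.001 -1.   ] t 33.7 open 0.01941990802907283
shift mm [42.1  0.3  4.7]
hole pred [318.93303873 158.23669463]
tip pred [318.62557108 217.96666159] top [318.8423267  263.24667577]
```

View pics/w9c.png

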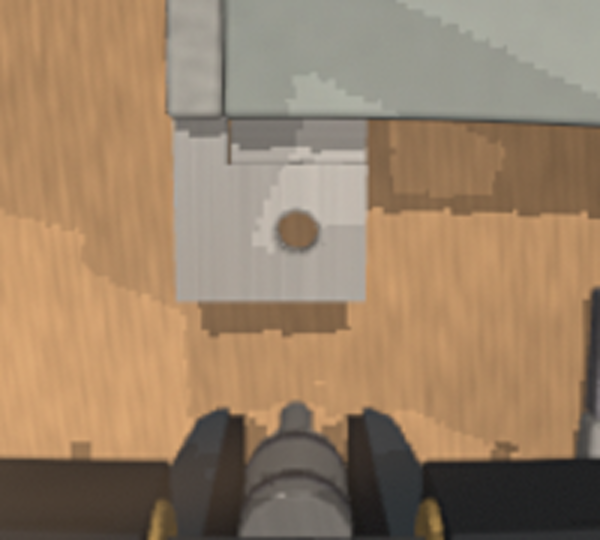

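The hole is at crop (297,230), which is pixel (318.7,156.3). The pin shaft's tip is at crop (295,404), and both are clearly visible. I'll compute the relative shift.

Run:
```python
from h import *
import json
p={k:np.array(v) for k,v in json.load(open('w9.json')).items()}
h=at_z('wrist',(318.67,156.33),.072,p)
g=cv2.imread('pics/w9.png',0).astype(int); print(g[211:226,308:330])
Rt=R.from_quat(manip.state()['tcp_rot'])
for uv in [(317.8,216.5),(318.5,218)]:
  t=at_z('wrist',uv,.0934,p); print(h,t,'shift',Rt.inv().apply(h-t)*1000)
```

```text
[[151 150 150 148 146 149 153 150 151 155 156 150 145 152 154 151 150 152
  154 152 152 156]
 [151 150 150 147 146 148 152 150 150 154 157 151 146 151 152 152 150 151
  153 152 152 155]
 [150 150 150 148 146 147 153 151 142 136 133 131 135 147 153 152 149 150
  154 151 151 153]
 [149 147 151 155 157 158 160 142 121 110 107 108 110 126 151 161 157 151
  153 152 152 153]
 [149 147 156 162 164 159 143 118  99  93  94  96  93 102 137 159 163 158
  161 160 155 153]
 [153 152 163 167 163 145 101  89  91  94  96  97  94  92 109 135 156 166
  171 170 160 153]
 [165 162 166 168 156 126  84  86  93  96  97  98  95  92  89 103 134 165
  170 169 159 151]
 [166 162 165 167 150 112  83  89  94  97  98  98  97  94  87 101 132 164
  167 167 158 151]
 [166 162 166 168 150 111  85  89  95  98  98  99  98  94  90 103 133 163
  165 166 164 163]
 [167 163 165 169 152 112  86  91  97  99  99  99  99  95  91 104 134 162
  163 165 166 167]
 [154 163 166 170 151 107  87  93  98  99 100  99  97  93  91 105 133 161
  162 153 149 152]
 [127 162 168 167 143  96  88  93  96  96  96  93  91  89  93 108 132 160
  160 131 116 118]
 [129 164 168 150 118  83  81  84  84  82  78  80  85  85  94 107 124 148
  157 130 116 117]
 [131 163 149 122  93  70  70  65  63  62  61  61  64  64  71  80  91 105
  122 116 115 118]
 [115 122 107  86  68  64  70  68  69  70  70  70  71  72  68  65  69  70
   84  89  96 109]]
[ 0.57592294 -0.2144811   0.072     ] [ 0.57164016 -0.25668663  0.0934    ] shift [42.42510241  0.70593617 21.38274545]
[ 0.57592294 -0.2144811   0.072     ] [ 0.57206003 -0.25790243  0.0934    ] shift [43.60111032  0.18492289 21.38230787]
```

Call:
drive_tool --motion '[[[0,0,0],[20,0,0],10],[[0,0,0],[38,0,0],10],[[0,0,0],[42,0.5,0],10],[[0,0,0],[42,0.5,0],10],[[0,0,0],[42,0.5,12],10],[[0,0,0],[42,0.5,19],10],[[0,0,0],[42,0.5,22],10],[[0,0,0],[42,0.5,22],10]]'

```text
time_s: 34.55
tool_pos: [0.5757, -0.2151, 0.1188]
tcp_rot: [0.736, 0.677, -0.0, -0.001]
contact_force: [0.7, -0.8, -0.1]
opening: 0.0193
grip_force: 30.0
```

Call:
drive_tool --motion '[[[0,0,0],[0,0,1.5],10],[[0,0,0],[0,0,3],10],[[0,0,0],[0,0,4],10],[[0,0,0],[0,0,4],10]]'

```text
time_s: 34.95
tool_pos: [0.5763, -0.2149, 0.116]
tcp_rot: [0.736, 0.677, -0.0, 0.0]
contact_force: [-0.3, -0.3, -1.2]
opening: 0.0191
grip_force: 30.0
```

Run:
```python
from h import *
tool(); print(manip.state()['ft_torque'],manip.state()['contact_force'])
p=camera_params('wrist');im=save('wrist','w10')
cv2.imwrite('pics/w10c.png',cv2.resize(im[140:260,240:400,::-1],None,fx=4,fy=4,interpolation=cv2.INTER_CUBIC))
```

```text
tcp [ 0.5763 -0.2149  0.116 ] axes x [ 0.083  0.997 -0.   ] y [ 0.997 -0.083  0.   ] z [ 0. -0. -1.] t 34.95 open 0.019105923183386372
[-0.06808439 -0.08586573 -0.00827526] [-0.29631407 -0.29048433 -1.16145285]
```

View pics/w10c.png

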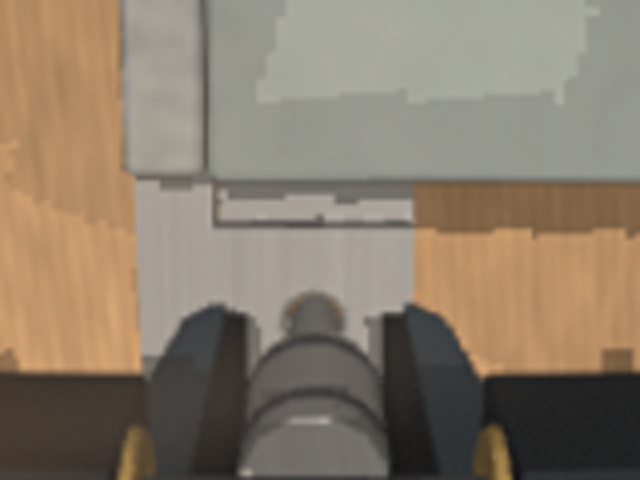

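The shaft's tip is inside the hole at crop (313,310), centred and with no contact force. I'll lower on.

Call:
drive_tool --motion '[[[0,0,0],[0,0,3],10],[[0,0,0],[0,0,6],10],[[0,0,0],[0,0,9],10],[[0,0,0],[0,0,11],10],[[0,0,0],[0,0,11],10]]'

```text
time_s: 35.5
tool_pos: [0.5761, -0.215, 0.1045]
tcp_rot: [0.736, 0.677, -0.0, -0.0]
contact_force: [-0.5, -1.6, -1.8]
opening: 0.0191
grip_force: 30.0
```

Call:
drive_tool --motion '[[[0,0,0],[0,0,4],10],[[0,0,0],[0,0,8],10],[[0,0,0],[0,0,12],10],[[0,0,0],[0,0,16],10],[[0,0,0],[0,0,20],10],[[0,0,0],[0,0,22],10],[[0,0,0],[0,0,22],10]]'

```text
time_s: 36.2
tool_pos: [0.5761, -0.215, 0.0825]
tcp_rot: [0.736, 0.677, -0.0, -0.0]
contact_force: [-0.8, -1.0, -1.8]
opening: 0.0196
grip_force: 30.0
```

Call:
drive_tool --motion '[[[0,0,0],[0,0,1],10],[[0,0,0],[0,0,2],10],[[0,0,0],[0,0,2],10]]'

```text
time_s: 36.5
tool_pos: [0.5764, -0.215, 0.0811]
tcp_rot: [0.736, 0.677, 0.0, 0.0]
contact_force: [0.1, -1.1, -1.7]
opening: 0.0191
grip_force: 30.0
```

Call:
drive_tool --motion '[[[0,0,0],[0,0,0],30],[[0,0,0],[0,0,0],40],[[0,0,0],[0,0,0],40],[[0,0,0],[0,0,0],40],[[0,0,0],[0,0,-20],40],[[0,0,0],[0,0,-55],40],[[0,0,0],[-20,0,-95],40],[[0,0,0],[-60,0,-120],40]]'

```text
time_s: 37.3
tool_pos: [0.5726, -0.2733, 0.2044]
tcp_rot: [0.735, 0.678, 0.001, 0.001]
contact_force: [2.0, -1.0, -0.4]
opening: 0.04
grip_force: 0.0
```

Call:
drive_tool --motion '[[[0,0,0],[-10,0,0],40],[[0,0,0],[-10,0,0],40],[[0,0,0],[-10,0,0],40]]'

```text
time_s: 37.6
tool_pos: [0.5696, -0.2835, 0.1992]
tcp_rot: [0.736, 0.677, -0.0, -0.002]
contact_force: [0.1, -0.3, 0.3]
opening: 0.04
grip_force: 0.0
```

Run:
```python
from h import *
tool()
p=camera_params('wrist');im=save('wrist','w11')
for l in('pin','bottle'):
  for d in finder.recognise('wrist',l)[:2]: print(l,round(d['p'],2),np.round(d['location'],4),np.round(proj('wrist',d['location'],p)))
im2=save('scene','s11')
a=cv2.resize(im[0:230,140:460,::-1],(640,460)); b=cv2.resize(im2[120:260,150:320,::-1],None,fx=3.28,fy=3.28)[:460]
cv2.imwrite('pics/end.png',cv2.resize(np.hstack([a,b]),None,fx=.66,fy=.66,interpolation=cv2.INTER_AREA))
```

```text
tcp [ 0.5696 -0.2835  0.1992] axes x [0.083 0.997 0.002] y [ 0.997 -0.083 -0.003] z [-0.003  0.002 -1.   ] t 37.6 open 0.03999926563293329
pin 0.94 [ 0.5758 -0.2158  0.1092] [320. 125.]Traceback (most recent call last):
  File "<stdin>", line 8, in <module>
    return _nx.concatenate(arrs, 1, dtype=dtype, casting=casting)
           ~~~~~~~~~~~~~~~^^^^^^^^^^^^^^^^^^^^^^^^^^^^^^^^^^^^^^^
ValueError: all the input array dimensions except for the concatenation axis must match exactly, but along dimension 0, the array at index 0 has size 460 and the array at index 1 has size 459
```

I have viewed all 14 pictures, so the last check is by numbers.

Run:
```python
from h import *
for c in('scene','top'):
  snapshot(c)
  for l in('bottle','pin','drawer_face','jar0'):
    for d in finder.recognise(c,l)[:4]:
      if d['p']>.4: print(c,l,round(d['p'],2),np.round(d['location'],3))
s=manip.state(); print(s['contact_force'],s['time_s'])
```

```text
scene bottle 0.53 [ 0.433 -0.348  0.057]
scene drawer_face 0.95 [ 0.565 -0.062  0.082]
scene jar0 0.81 [0.61  0.147 0.038]
scene jar0 0.61 [0.574 0.31  0.034]
scene jar0 0.54 [0.534 0.142 0.038]
top drawer_face 0.9 [ 0.56  -0.085  0.075]
top jar0 0.79 [0.564 0.306 0.033]
top jar0 0.63 [0.596 0.141 0.032]
top jar0 0.54 [0.531 0.144 0.038]
[-0.41458796 -1.3817168   0.15401103] 38.3
```

The bottle is on the tray, only the three orange look-alikes remain on the table, and the pin is seated with its head at 0.109 m against an expected 0.108 m. I'm handing in.

```bash
python3 -c "
from bench import sign_off
print(sign_off())"
```

```text
the job is handed in; nothing more can be done
None
```

I handed the job in at 38 s with the bottle on the tray, all three black-capped jars upright in the drawer when I shut it past its catch, and the pin down through both lugs. The hand-in gave no verdict, and I made the last check by numbers because my 14 pictures were used up.

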